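# Point out two pots to the studio camera and save

### The arm

A 7-joint arm with a two-finger parallel gripper is mounted at the origin on the work surface. World frame = base frame: x ahead of the robot, y to its left, z up, the work surface at z = 0. Lengths are in mm, angles in rad, forces in N, time in s.
With the tool pointing down it reaches from about 400 to 875 mm from the base axis. Payload 19.3 kg.
Tool frame: the origin (TCP) lies between the finger pads, 19 mm behind the fingertips; this is the grasp point; z points along the fingers, y is the line along which they close (so a half turn about z gives the same grasp; the last joint's range is limited). The gripper opens to 85 mm and grips with 20 to 120 N. Pads are 22 mm wide; open, the fingers measure 114 mm over their backs; the gripper's body (76 mm by 85 mm) begins 54 mm behind the grasp point. The pads swing forward as they close: fully open they stand 13 mm farther back than shut.
Start: joints at [1.036, 0.521, -0.036, 1.599, 0.021, 1.021, -0.113], TCP at [280.125, -558.7, 249.991] pointing down, gripper open.
Joint ranges: [-2.91, 2.91], [-0.3, 2.13], [-1.5, 1.42], [0.17, 2.43], [-1.26, 4.41], [0.16, 1.93], [-2.52, 2.52]. Speed limits (rad/s): [1.89, 1.89, 2.39, 2.39, 3.01, 3.01, 3.01].

### API

Orientations are given as a 3x3 rotation matrix whose columns are the frame's x, y, z axes.
In Python, from workcell import movep, movel, goto_joints, open_gripper, clamp, wait, inverse_kinematics, read_state, camera, PlanningError, finish_job gives the robot as it stands. Calls block until the motion is done:
- movep(position, orientation): joint-space move of the TCP to a pose.
- movel(position, frame=None, max_speed=150, guard=None): straight line of the TCP; frame=None keeps the orientation; max_speed is the mean speed in mm/s. With guard (N) it stops when the force on the tool has changed by that much, and returns True; else False.
- goto_joints(angles): joint-space move.
- open_gripper() and clamp(): open the fingers fully, or close them until they stop; the grip force is fixed at half the most.
- wait(seconds).
- inverse_kinematics(position, orientation): joint angles nearest the present ones, or None.
- read_state(): the state.
- camera(name): name is "scene" or "top" or "wrist"; returns a dict with "image" (384x512x3 uint8, blue, green, red), "range_z" (384x512 float32, mm along the optical axis (not along the pixel's ray), 0 where there is no reading), "fx", "fy", "cx", "cy" (pixels), "dist_coeffs" ([k1, k2, p1, p2, k3] as OpenCV has them; the pictures are not rectified), "cam_to_world" (4x4, takes a point from camera to world coordinates). Camera axes: x right, y up, looking along -z (the intrinsics and any distortion apply to the point x, -y, -z); pixel columns grow to the right and rows downward; lengths in mm; the calibration is good to about 2 mm. A picture is of the moment at which its call begins.
A pose or a line that the arm cannot do raises PlanningError and nothing moves.
- finish_job(): hands the job in; it is judged then, once.
The state is a dict: "time": time; "qpos": joint angles; "qvel": joint speeds; "joint_efforts": joint torques, N m; "eef_pos": TCP position; "tool_rot": TCP orientation; "ft_force": force on the tool from outside, world axes, zero at the start; "torque": the same for the moment, N m; "finger_gap": finger opening in mm; "gripper_force": force on a finger pad.
Only numpy, scipy, OpenCV 4.12 (cv2) and the standard library are available. Lean on these libraries where they do the work, as an engineer would, in place of code of your own. Each camera call takes 0.05 s, during which the arm holds its last target. There are 200 camera calls.

### The job

Show the studio camera which pieces on the ware board are to be recorded: with the fingertips pointing down from just above its mouth (a few centimetres or less, never touching), point at the mug, the piece with a handle, and stay there two seconds, then do the same over the middle of the bowl. Then press the larger of the two buttons on the recorder box fully down and let it spring back. Do not grasp, touch or shift any piece, do not point at the other pieces (pass high over them), leave the small button and everything else on the bench alone.

Things in the scene. Friction and masses are not known exactly. Their poses are not given: they have to be found in the camera images.
- mug: loose clay mug, 85 mm high, rim radius 38 mm, one loop handle on its own +y side; the only piece with a handle; stands on the ware board; origin at the centre of its underside
- mug_rim (a point): centre of the mug's mouth, level with its rim, 85 mm above its underside
- bowl: loose clay bowl, 55 mm high, rim radius 55 mm, the widest piece; stands on the ware board; origin at the centre of its underside
- bowl_rim (a point): centre of the bowl's mouth, level with its rim, 55 mm above its underside
- beaker: loose clay beaker without handle, 125 mm high, rim radius 34 mm, the tallest thing on the board; stands on the ware board, not to be pointed at; origin at the centre of its underside
- beaker_rim (a point): centre of the beaker's mouth, level with its rim
- cup: loose small clay cup without handle, 55 mm high, rim radius 32 mm; stands on the ware board, not to be pointed at; origin at the centre of its underside
- cup_rim (a point): centre of the small cup's mouth, level with its rim
- board: fixed plywood ware board, 220 x 460 x 20 mm, long along its own y, carrying the four clay pieces, whose places on it vary; origin at the centre of its underside
- recorder: fixed grey recorder box on the bench, 90 x 130 x 45 mm, long along its own y; two grey push buttons of different size on its top; origin at the centre of its underside
- save_top (a point): centre of the top of the large button (radius 19 mm), which sits 30 mm towards the box's own +y from its middle; pressed straight down
- save (a joint): travel of the large button in m: 0 up, 0.006 fully down; a spring returns it, fully down takes 5 N
- cancel_top (a point): centre of the top of the small button (radius 9 mm), 38 mm towards the box's own -y from its middle; not to be pressed
- cancel (a joint): travel of the small button in m: 0 up, 0.006 fully down
- jar: loose lidded jar, 60 mm wide, 90 mm high, on the bench; leave alone; origin under its centre
- brush: loose brush lying on the bench; leave alone
- spatula: loose spatula lying on the bench; leave alone
- puck: loose plaster disc, 60 mm wide, 22 mm high, on the bench; leave alone
- rib: loose flat wooden rib, 90 x 50 x 8 mm, on the bench; leave alone
There are look-alikes about, which are no part of the job. Leave any turquoise look-alike of the bowl alone.

How it is judged (in metres and radians):
On the way, in this order (a step that is already met when the one before it is completed fails the run):
1. the tool point dwells just above the mouth of the mug (horizontal distance between the grasp point and mug_rim below 0.025 m and z of the grasp point in the frame of mug_rim between 0.015 and 0.085 m), for 1.5 s.
2. the tool point dwells just above the middle of the bowl (horizontal distance between the grasp point and bowl_rim below 0.03 m and z of the grasp point in the frame of bowl_rim between 0.015 and 0.085 m), for 1.5 s.
3. the large button is pressed fully down (value of joint save above 0.005 m), for 0.02 s.
At the end, for the whole second after the job is handed in: After the mug, then the bowl, were pointed at (1.5 s each, tool point 15 to 85 mm above the rim, within 25 or 30 mm of its centre) and the large button pressed, both buttons are up (within 1 mm) and the four clay pieces stand upright, at rest, within 8 mm of their start (value of joint each of save, cancel below 0.001 m and distance of each of mug, bowl, beaker, cup from where it was at the start of the episode below 0.008 m and angle between each of mug, bowl, beaker, cup's own z axis and vertical below 0.1 rad and linear speed of each of mug, bowl below 0.02 m/s); the robot touches nothing.
It fails at once if the robot touches a clay piece (contact force between any of the arm, the fingers and mug above 0.3 N or contact force between any of the arm, the fingers and bowl above 0.3 N or contact force between any of the arm, the fingers and beaker above 0.3 N or contact force between any of the arm, the fingers and cup above 0.3 N).
It fails at once if a clay piece is lifted or shifted by more than 10 mm (distance of any of mug, bowl, beaker, cup from where it was at the start of the episode above 0.01 m).
It fails at once if the tool point comes just above the mouth of the beaker or the small cup (under 70 mm over the rim, within 20 mm of the middle) ((horizontal distance between the grasp point and beaker_rim below 0.02 m and z of the grasp point in the frame of beaker_rim below 0.07 m) or (horizontal distance between the grasp point and cup_rim below 0.02 m and z of the grasp point in the frame of cup_rim below 0.07 m)).
It fails at once if the small button is pressed (value of joint cancel above 0.002 m).
It fails at once if another thing on the bench is moved by more than 15 mm (distance of any of jar, brush, spatula, puck, rib from where it was at the start of the episode above 0.015 m).
It also fails if it takes over 61 s, if anything falls off the work surface, if the arm or the gripper's body presses on something with over 40 N, if the wrist force passes 120 N, or if a joint passes its speed limit or range.

## Working session

There is one attempt and no reset: what is moved stays moved. The work goes in short steps, each a Python script; the robot and the scene stay as the last script left them, time stands still between calls to the robot, and variables do not carry over. Pictures are saved under pics/ and viewed, at most 10 in all, crops included, and the job is handed in when it is done.

```bash
mkdir -p pics; cat > h.py <<'E'
import numpy as np, cv2
from workcell import *
def cloud(c):
    h,w=c["range_z"].shape
    uv=np.stack(np.meshgrid(np.arange(w),np.arange(h)),-1).reshape(-1,1,2).astype(np.float64)
    K=np.array([[c["fx"],0,c["cx"]],[0,c["fy"],c["cy"]],[0,0,1]])
    n=cv2.undistortPoints(uv,K,np.array(c["dist_coeffs"],float)).reshape(h,w,2)
    d=c["range_z"].astype(float)
    P=np.stack([n[...,0]*d,-n[...,1]*d,-d,np.ones_like(d)],-1)@np.array(c["cam_to_world"]).T
    P=P[...,:3]; P[d<=0]=np.nan
    return P
E
python3 - <<'E'
from h import *
for n in ("top","scene"):
    c=camera(n); np.savez("pics/%s.npz"%n,P=cloud(c),im=c["image"]); cv2.imwrite("pics/%s.png"%n,cv2.resize(c["image"],(800,600)))
    print(n,np.round(c["cam_to_world"],3).tolist(),np.isfinite(cloud(c)[...,0]).mean())
s=read_state();print(s["time"],s["tool_rot"],s["finger_gap"])
E
```

```text
top [[0.001, 0.997, -0.077, 450.918], [-1.0, -0.0, -0.011, 19.65], [-0.011, 0.077, 0.997, 1543.114], [0.0, 0.0, 0.0, 1.0]] 0.9959564208984375
scene [[0.754, -0.355, 0.553, 1288.676], [0.657, 0.417, -0.628, -794.678], [-0.008, 0.837, 0.547, 846.604], [0.0, 0.0, 0.0, 1.0]] 0.9701588948567709
0.1 [[ 8.93928504e-01  4.48209315e-01 -4.89522456e-04]
 [ 4.48209577e-01 -8.93928122e-01  8.29419992e-04]
 [-6.58441229e-05 -9.60850826e-04 -9.99999536e-01]] 85.4323043218628
```

View pics/top.png

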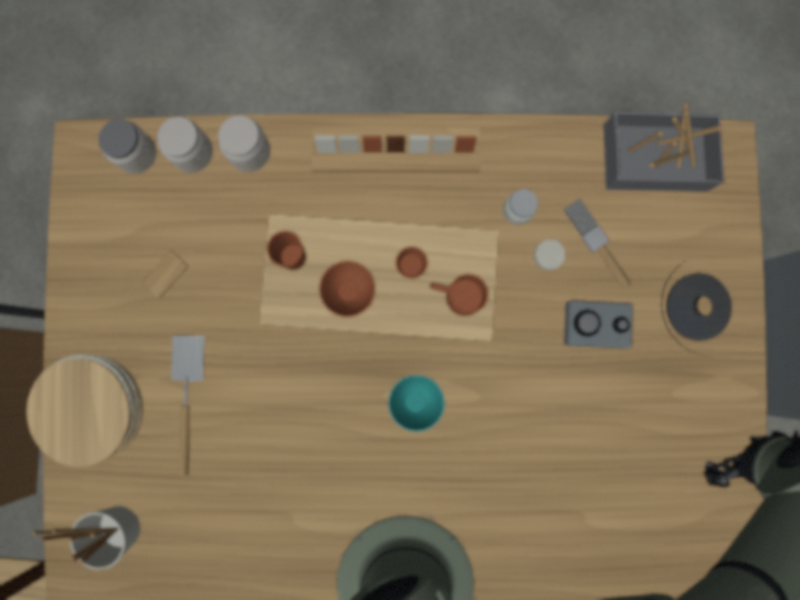

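View pics/scene.png

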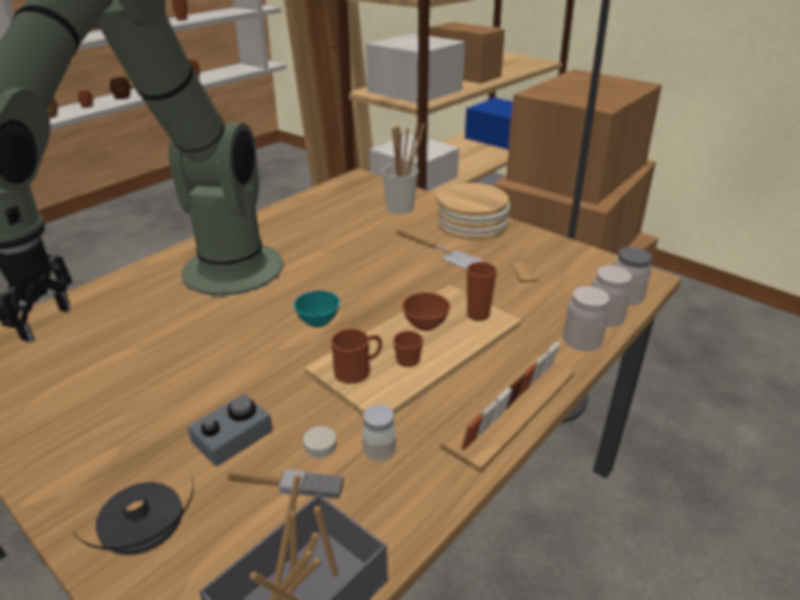

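The top view shows the beaker at (287,250), bowl (347,288), cup (411,262) and mug (467,295) with its handle at (438,287). It also shows the recorder with its large button at (587,322) and small button at (621,324). The turquoise look-alike bowl is at (416,403). Next I locate the rims by fitting circles to the depth points.

```bash
python3 - <<'E'
from h import *
from scipy.optimize import least_squares
for n in ("top","scene"):
    d=np.load(f"pics/{n}.npz");P=d["P"];im=d["im"]
    hsv=cv2.cvtColor(im,cv2.COLOR_BGR2HSV)
    m=((hsv[...,0]<10)&(hsv[...,1]>120)&(np.abs(P[...,0]-550)<170)&(np.abs(P[...,1])<330)&(P[...,2]>28)).astype(np.uint8)
    k,l,st,ce=cv2.connectedComponentsWithStats(m)
    for i in range(1,k):
        if st[i,4]<40: continue
        q=P[l==i]; zt=np.percentile(q[:,2],97); r=q[np.abs(q[:,2]-zt)<6]
        (c,_,a)=cv2.fitEllipse(r[:,:2].astype(np.float32)) if len(r)>5 else (0,0,0)
        f=least_squares(lambda p:np.hypot(r[:,0]-p[0],r[:,1]-p[1])-p[2],[*r[:,:2].mean(0),40],loss="soft_l1",f_scale=2).x
        print(n,ce[i]*1.5625,"area",st[i,4],"zt",zt.round(),"fit",f.round(1),"bbox",q.min(0).round(),q.max(0).round(),len(r))
d=np.load("pics/top.npz");P=d["P"];im=d["im"]
sub=(slice(185,230),slice(355,412));Q=P[sub];g=cv2.cvtColor(im,cv2.COLOR_BGR2GRAY)[sub]
box=(Q[...,2]>30);q=Q[box]
print("box",cv2.minAreaRect(q[:,:2].astype(np.float32)),np.percentile(q[:,2],[5,50,90,99]))
b=(box&(Q[...,2]>49)).astype(np.uint8)
k,l,st,ce=cv2.connectedComponentsWithStats(b)
for i in range(1,k): 
    r=Q[l==i];print("h",st[i,4],r.mean(0).round(1),r.min(0).round(),r.max(0).round())
b=(box&(g<60)).astype(np.uint8)
k,l,st,ce=cv2.connectedComponentsWithStats(b)
for i in range(1,k): 
    r=Q[l==i];print("dark",st[i,4],r.mean(0).round(1),(ce[i]+[355,185])*1.5625)
cv2.imwrite("pics/rec.png",cv2.resize(im[sub],None,fx=10,fy=10,interpolation=2))
# top board surface
print("board",np.nanmedian(P[175:185,280:285,2]),P[185:190,200:205,2].mean())
E
```

```text
top [284.4375     248.63194444] area 225 zt 146.0 fit [648.4 220.   30.1] bbox [618. 189.  28.] [678. 251. 152.] 24
top [345.94303097 287.65763274] area 565 zt 69.0 fit [581.9 111.5  47. ] bbox [535.  66.  28.] [629. 159.  75.] 35
top [476.81051587 287.59920635] area 63 zt 87.0 fit [ 569.6 -121.7   28.5] bbox [ 552. -150.   28.] [ 605. -104.   95.] 6
scene [479.49781379 288.97569444] area 486 zt 145.0 fit [647.5 220.4  31. ] bbox [615. 187.  29.] [681. 256. 148.] 59
scene [425.32397408 309.35475162] area 463 zt 77.0 fit [581.5 110.1  50.7] bbox [529.  57.  29.] [633. 165.  80.] 68
scene [350.43937599 354.86522512] area 633 zt 106.0 fit [ 570.9 -116.6   35.4] bbox [ 533. -155.   28.] [609. -64. 109.] 72
scene [407.54545455 347.27272727] area 275 zt 76.0 fit [633.3 -10.7  28.6] bbox [602. -43.  29.] [663.  21.  79.] 47
box ((515.4983520507812, -381.27587890625), (130.23260498046875, 91.08523559570312), 86.61314392089844) [38.98102852 46.17862608 64.56503013 71.72018077]
h 1 [ 560.1 -350.1   50. ] [ 560. -350.   50.] [ 560. -350.   50.]
h 1 [ 553.9 -355.9   51.1] [ 554. -356.   51.] [ 5
[... 2360 characters left out ...]
 51.]
h 5 [ 483.8 -394.9   49.9] [ 478. -399.   49.] [ 490. -392.   52.]
h 1 [ 486.6 -422.9   53.2] [ 487. -423.   53.] [ 487. -423.   53.]
h 2 [ 482.6 -339.5   50. ] [ 481. -340.   49.] [ 484. -339.   51.]
h 2 [ 479.3 -384.4   50.5] [ 478. -386.   49.] [ 481. -382.   52.]
h 1 [ 475.  -329.8   51.4] [ 475. -330.   51.] [ 475. -330.   51.]
h 4 [ 477.9 -371.8   51.1] [ 478. -376.   49.] [ 478. -367.   54.]
h 2 [ 476.  -428.2   50.7] [ 474. -430.   50.] [ 478. -427.   51.]
h 1 [ 471.6 -401.3   51.1] [ 472. -401.   51.] [ 472. -401.   51.]
dark 71 [ 516.  -343.2   56.5] [582.06426056 322.51320423]
dark 45 [ 512.9 -415.    56.2] [618.15972222 323.99305556]
board 22.6197706621997 21.63693827061731
```

View pics/rec.png

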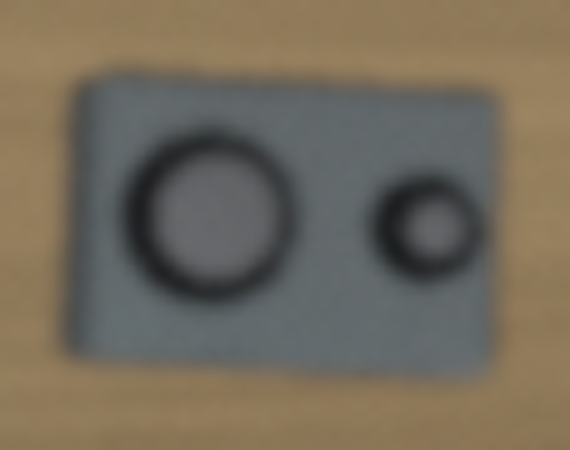

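The crop shows the large button centred at crop (213,215), a grey cap inside a dark ring, and the small button at (432,225). The fits put the mug rim at about (571,-117,105), the bowl rim at (582,111,75), and the large button at (517,-351). Now I point.

```bash
python3 - <<'E'
from h import *
R=np.array(read_state()["tool_rot"])
def down(a): return np.array([[np.cos(a),np.sin(a),0],[np.sin(a),-np.cos(a),0],[0,0,-1.]])
a0=np.arctan2(R[1,0],R[0,0])
R=down(a0)
clamp()
M=[571,-117];B=[582,111]
for p in ([*M,260],[*M,155],[*B,260],[*B,125],[517,-351,90]):
    q=inverse_kinematics(p,R); print(p,None if q is None else np.round(q,2))
movep([*M,260],R); print(read_state()["time"],read_state()["qpos"])
movel([*M,155]); s=read_state();print(s["time"],s["eef_pos"],s["finger_gap"])
wait(0.3)
c=camera("scene");cv2.imwrite("pics/mug.png",cv2.resize(c["image"][120:290,120:380],None,fx=3,fy=3))
E
```

```text
[571, -117, 260] [ 0.24  0.45 -0.19  1.7   0.1   1.01 -1.09]
[571, -117, 155] [ 0.22  0.57 -0.17  1.79  0.13  0.79 -1.12]
[582, 111, 260] [ 0.01  0.49 -0.42  1.66  0.22  1.04 -1.59]
[582, 111, 125] [-0.11  0.64 -0.25  1.78  0.22  0.75 -1.58]
[517, -351, 90] [ 0.55  0.72 -0.07  1.71  0.07  0.71 -0.66]
2.7833 [ 0.2386278   0.44857944 -0.18956752  1.6969057   0.0974128   1.00541964
 -1.0925412 ]
3.6333 [ 571.42032441 -117.1687632   155.77589228] 0.29635106997398314
```

View pics/mug.png

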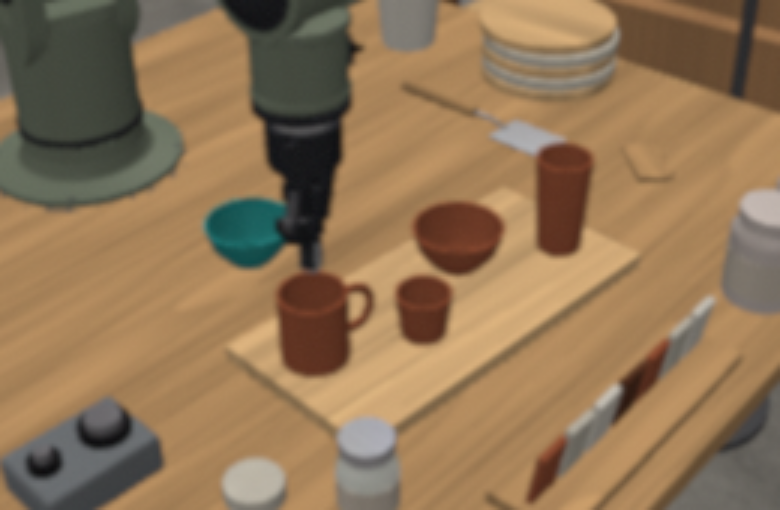

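The fingertips at (313,268) hover just over the mug's mouth (centre about (314,288)) and touch nothing. Next come the dwell, the bowl, and then a position above the large button.

```bash
python3 - <<'E'
from h import *
wait(2.2)
movel([571,-117,260])
movel([582,111,260],max_speed=200)
movel([582,111,125]); s=read_state();print(s["time"],s["eef_pos"])
wait(0.3)
c=camera("scene");a=c["image"][120:290,120:380]
wait(2.2)
movel([582,111,260])
movep([517,-351,200],read_state()["tool_rot"])
movel([517,-351,115])
s=read_state();print(s["time"],s["eef_pos"],s["ft_force"])
c=camera("scene");b=c["image"][200:330,80:280]
cv2.imwrite("pics/b.png",np.hstack([cv2.resize(a,(400,262)),cv2.resize(b,(400,262))]))
E
```

```text
9.375 [582.467226   111.01607595 125.83233108]
15.4083 [ 517.53148171 -350.99444788  115.75043405] [-0.69180271  0.83313748  0.57578435]
```

View pics/b.png

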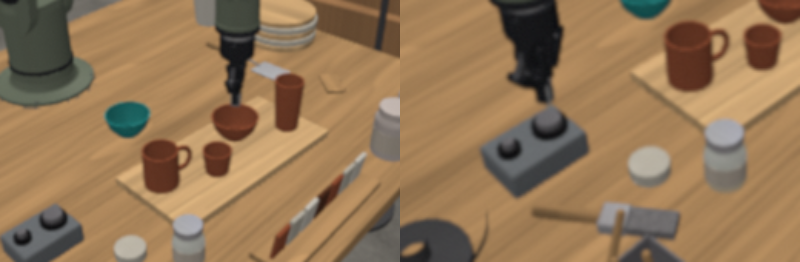

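On the left, the fingertips at (236,103) hover over the bowl's mouth. On the right, they are at (545,98), above the large button (550,122). Now I press under a force guard.

```bash
python3 - <<'E'
from h import *
g=movel([517,-351,60],max_speed=15,guard=14)
s=read_state();print(g,s["time"],s["eef_pos"],s["ft_force"])
wait(0.3); s=read_state();print(s["eef_pos"],s["ft_force"])
E
```

```text
True 17.6917 [ 517.05816413 -351.04353083   79.68984165] [-4.28837701  1.09208213 13.10527715]
[ 517.07411162 -351.06053724   79.67832236] [-2.86844826  1.72022809 15.04124525]
```

```bash
python3 - <<'E'
from h import *
for n in("top","scene"):
    P=np.load(f"pics/{n}.npz")["P"]
    d=np.hypot(P[...,0]-517,P[...,1]+351)
    print(n,[np.nanmedian(P[(d>a)&(d<b)][:,2]).round(1) for a,b in((0,8),(8,14),(14,20),(20,24),(24,28),(28,32))])
g=movel([517,-351,77],max_speed=10,guard=15)
s=read_state();print(g,s["eef_pos"],s["ft_force"])
wait(.2)
movel([517,-351,100],max_speed=40);wait(.2)
c=camera("wrist");cv2.imwrite("pics/w.png",c["image"])
movel([517,-351,200])
wait(.5)
c=camera("scene");P=cloud(c);d=np.hypot(P[...,0]-517,P[...,1]+351)
print("after",np.nanmedian(P[d<8][:,2]))
cv2.imwrite("pics/end.png",cv2.resize(c["image"],(800,600)))
s=read_state();print(s["time"],s["ft_force"])
E
```

```text
top [np.float64(67.1), np.float64(66.6), np.float64(65.4), np.float64(58.1), np.float64(52.5), np.float64(44.7)]
scene [np.float64(69.3), np.float64(68.8), np.float64(65.1), np.float64(58.0), np.float64(53.5), np.float64(46.9)]
True [ 517.07980167 -351.06719802   79.62928281] [-4.82301469  2.53100287 15.41744498]
after 559.5223574092588
20.7 [ 0.16290511  0.0696508  -0.22511925]
```

View pics/end.png

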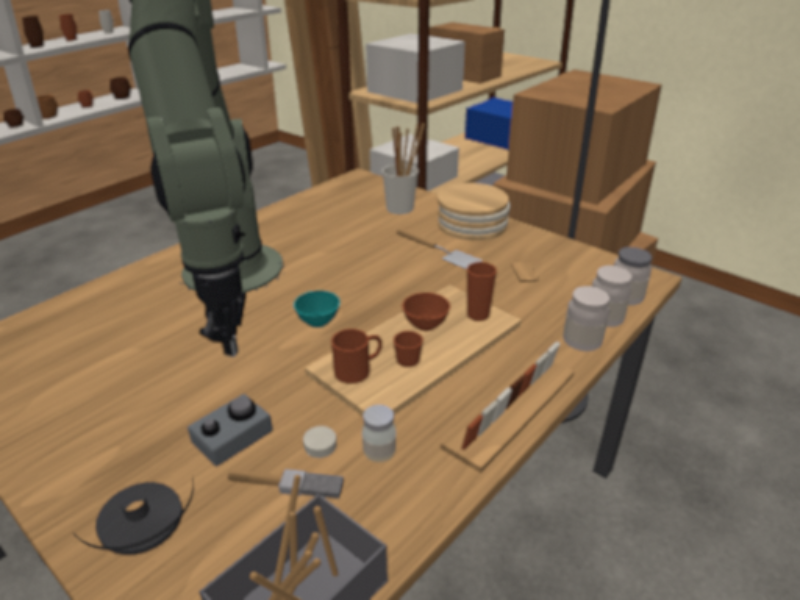

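The button stopped about 6 mm below its 67 mm top under 15 N, three times what a full press needs. In this view it is up again at (241,408), and all four pieces stand in their original places. I'm handing in.

```bash
python3 -c "
from workcell import *
print(finish_job())"
```

```text
the job is handed in; nothing more can be done
None
```

I pointed at the mug and then the bowl for over two seconds each, pressed the large button fully down and saw it spring back, and handed the job in at about 21 s; the hand-in call gave no verdict.

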